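# Push a row of canisters home under a display rack

### The job

Stand the fourth canister upright at the tail of the row of three that leads into the low wire rack, in line with them and close up behind the last one. Then push all four in from behind as one straight row, without lifting or toppling any or letting the row bow or break apart, until the first touches the rack's back board and all four are wholly under the rack top. Leave the bowl, the mug and the phone where they are.

Things in the scene. Friction and masses are not known exactly. Their poses are not given: they have to be found in the camera images.
- rack: Low open display rack, fixed: white back board (280 wide, 148 high) and a top of steel wires on two posts. Origin on the counter at the foot of the middle of the board's face. x points level from the bay into the board (the way to push), y left of that, z up. The bay is at negative x, its floor is the counter, its middle line y = 0 is the row's. Posts at x = -170, y = -135 and +135.
- rack_mouth (a point): Middle of the front edge of the rack's wire top, 255 in front of the back board and 144 above the counter; axes as the rack's. The top is 280 wide, its wires are 8 thick (heights 140 to 148); cross wires lie 251, 190, 125 and 60 in front of the board, with open gaps between. Only the counter is below.
- tin1_center (a point): First canister of the row, nearest the back board: square, steel with a light wooden lid, 60 x 60 and 100 high, about 0.3 kg, standing. The point is its centre, 50 above its underside; x and y square to its sides (x about along the row), z up. At the start the centre is 140 to 210 in front of the back board; home, 30 in front.
- tin2_center (a point): Second canister of the row, same kind and same point; stands 1 to 4 behind the first.
- tin3_center (a point): Third and, at the start, last canister of the row, same kind and same point; stands 1 to 4 behind the second.
- tin4_center (a point): Fourth canister, same kind and same point; at the start it stands alone on the counter, apart from the rack and behind the row, turned at an angle. Home, at the tail of the row, its centre is 210 in front of the back board and its rear face 15 inside the mouth.
- bowl: Bystander: round wooden bowl, 110 across, 60 high, beyond the row as seen from the robot. Origin at the centre of its underside.
- mug: Bystander: white mug, 76 across, 90 high, on the robot's side of the rack. Origin at the centre of its underside.
- phone: Bystander: black handset lying flat, 150 x 50 x 22, x along its length, beyond the row as seen from the robot. Origin at the centre of its underside.
Things that resemble listed ones, but are neither listed nor needed, are in the scene too. What is shaped like the part that bears tin4_center but red or yellow is not meant.

How it is judged:
On the way:
1. the fourth canister stands upright on the counter at the tail of the row (in line within 30 mm, at most 25 mm of gap), with the row not yet pushed home (horizontal distance between tin4_center and tin3_center below 0.085 m and y of tin4_center in the frame of rack between -0.03 and 0.03 m and height (world z) of tin4_center below 0.053 m and angle between tin4_center's own z axis and vertical below 0.1 rad and (angle between the x axis of tin4_center and the x axis of rack, either way round below 0.2 rad or angle between the x axis of tin4_center and the y axis of rack, either way round below 0.2 rad) and x of tin1_center in the frame of rack below -0.09 m and linear speed of tin4 below 0.03 m/s), for 0.2 s.
At the end, for the whole second after the job is handed in: All four canisters stand upright and still in one row: the first within 7 mm of the back board, the last wholly under the wire top (at most 14 mm of gaps in all), each within 30 mm of the bay's middle line and square to it within 10 degrees (x of tin1_center in the frame of rack above -0.037 m and x of tin4_center in the frame of rack above -0.224 m and y of tin1_center in the frame of rack between -0.03 and 0.03 m and y of tin2_center in the frame of rack between -0.03 and 0.03 m and y of tin3_center in the frame of rack between -0.03 and 0.03 m and y of tin4_center in the frame of rack between -0.03 and 0.03 m and (angle between the x axis of tin1_center and the x axis of rack, either way round below 0.17 rad or angle between the x axis of tin1_center and the y axis of rack, either way round below 0.17 rad) and (angle between the x axis of tin2_center and the x axis of rack, either way round below 0.17 rad or angle between the x axis of tin2_center and the y axis of rack, either way round below 0.17 rad) and (angle between the x axis of tin3_center and the x axis of rack, either way round below 0.17 rad or angle between the x axis of tin3_center and the y axis of rack, either way round below 0.17 rad) and (angle between the x axis of tin4_center and the x axis of rack, either way round below 0.17 rad or angle between the x axis of tin4_center and the y axis of rack, either way round below 0.17 rad) and angle between each of tin1_center, tin2_center, tin3_center, tin4_center's own z axis and vertical below 0.08 rad and height (world z) of each of tin1_center, tin2_center, tin3_center, tin4_center below 0.055 m and linear speed of each of tin1, tin2, tin3, tin4 below 0.01 m/s); the robot touches nothing.
It fails at once if a canister tips more than 25 degrees (angle between any of tin1_center, tin2_center, tin3_center, tin4_center's own z axis and vertical above 0.44 rad).
It fails at once if a canister of the row is lifted more than 20 mm (height (world z) of any of tin1_center, tin2_center, tin3_center above 0.07 m).
It fails at once if the row breaks apart (a gap over about 25 mm between the first three) or bows out of the lane by more than 45 mm (horizontal distance between tin1_center and tin2_center above 0.087 m or horizontal distance between tin2_center and tin3_center above 0.087 m or not (y of tin1_center in the frame of rack between -0.045 and 0.045 m) or not (y of tin2_center in the frame of rack between -0.045 and 0.045 m) or not (y of tin3_center in the frame of rack between -0.045 and 0.045 m)).
It fails at once if the bowl, mug or phone is moved more than 25 mm (distance of any of bowl, mug, phone from where it was at the start of the episode above 0.025 m).
It also fails if it takes over 59 s, if anything falls off the work surface, if the arm or the gripper's body presses on something with over 40 N, if the wrist force passes 120 N, or if a joint passes its speed limit or range.

### The arm

A 6-joint arm with a two-finger parallel gripper is mounted at the origin on the work surface. World frame = base frame: x ahead of the robot, y to its left, z up, the work surface at z = 0. Lengths are in m, angles in rad, forces in N, time in s.
With the tool pointing down it reaches from about 0.25 to 0.775 m from the base axis. Payload 4 kg.
Tool frame: the origin (TCP) lies at the very end of the fingers, on their centre line; the grasp point (between the pads) lies 19 mm behind it (ctrl.grip_point_offset is the distance from the TCP to the grasp point, in m); y points along the fingers, x is the direction in which the jaws open and shut, and the axes are right-handed (so a half turn about y gives the same grasp; the last joint's range is limited). The gripper opens to 94 mm and grips with 3 to 60 N. Pads are 16 mm wide; open, the fingers measure 119 mm over their backs; the gripper's body (75 mm by 177 mm) begins 78 mm behind the grasp point.
Start: joints at [1.112, 0.087, 1.371, -0, 1.684, -0.103], TCP at [0.192, 0.516, 0.206] pointing down, gripper open.
Joint ranges: [-3.1, 3.1], [-0.76, 2.03], [0.27, 2.55], [-1.08, 4.22], [0.17, 2.65], [-2.57, 2.57]. Speed limits (rad/s): [2.79, 2.79, 3.14, 3.14, 3.14, 3.14].

### API

Orientations are given as a 3x3 rotation matrix whose columns are the frame's x, y, z axes.
In Python, from plant import ctrl gives the robot as it stands.
- The arm moves only by the tool carry_out, never from a script. Its argument "moves" is a list of rows, each a list of 7 numbers: the opening, from 0 (shut) to 1 (fully open), then the shift along the tool's x, y, z in m, then the turn, a rotation vector about the tool's x, y, z in rad. In form: [[gripper, tx, ty, tz, rx, ry, rz], ...]. A call has 1 to 12 rows; each row is the pose to reach, as a shift and turn from the pose commanded when the call began, along the tool's axes at that moment; what a row does not reach only later rows make up. A row lasts 1/8 s, in which the tool goes at most 62.5 mm and 10.7 degrees, less where a joint would pass 70% of its speed; a pose out of reach is approached as far as the arm can. A call with a gripper value outside its range is refused whole. The fingers move at their own pace and stop on an object; "grip_force" is the grip in N (left out, the last holds). Time passes only in rows, so rows that repeat a pose let the fingers close. It gives the time, the measured TCP pose, the force and the opening at its end, in the units of the state.
- ctrl.state(): the state, without advancing time (a new reading comes with each control period).
- ctrl.grab_frame(name): name is "scene" or "top" or "wrist"; returns the picture (480x640x3 uint8, red, green, blue); there is no depth.
- ctrl.camera_model(name): a dict with "fx", "fy", "cx", "cy" (pixels), "R" (3x3) and "t" (3): a world point X has camera coordinates R X + t. Camera axes: x right, y down, z forward; pixel columns grow to the right and rows downward; lengths in m; the calibration is good to about 2 mm. A picture is of the moment at which its call begins: read the wrist's pose just before it. camera_model takes no time and is no camera call; for the wrist camera it gives the pose at the moment of the call.
- ctrl.finish_job(): hands the job in, once; it reports no verdict.
The state is a dict: "t": time; "joint_positions": joint angles; "joint_velocities": joint speeds; "joint_torque": joint torques, N m; "ee_pos": TCP position; "orientation": TCP orientation; "wrist_force": force on the tool from outside, world axes, zero at the start; "ft_torque": the same for the moment, N m; "gripper_width": finger opening in m.
Only numpy, scipy, OpenCV 4.12 (cv2) and the standard library are available. Lean on these libraries where they do the work, as an engineer would, in place of code of your own. Each camera call takes 0.05 s, during which the arm holds its last target.

## Working session

There is one attempt and no reset: what is moved stays moved. The work goes in short steps, Python scripts to look and compute and a tool call to move; the robot and the scene stay as the last step left them, time stands still between calls to the robot, and variables do not carry over. Pictures are saved under pics/ and viewed, and the job is handed in when it is done.

Besides the shell and the picture viewer there is one more tool, called after "Request:" in YAML: its name, and indented under it one key for each argument. carry_out: Moves the arm, as the interface text tells. Its arguments: {"type":"object","properties":{"moves":{"type":"array"},"grip_force":{"type":"number"}},"required":["moves"]}

```bash
mkdir -p pics; ls; python3 - <<'E'
from plant import ctrl
import cv2,json,numpy as np
np.set_printoptions(precision=4,suppress=True)
print(ctrl.state())
for n in ["scene","top"]:
    im=ctrl.grab_frame(n); cv2.imwrite(f"pics/{n}0.png",im[:,:,::-1]); m=ctrl.camera_model(n); print(n,m)
E
```

```text
pics
{'t': 0.0, 'joint_positions': array([ 1.1119,  0.0879,  1.3722, -0.0001,  1.6836, -0.1031]), 'joint_velocities': array([ 0.0014, -0.0001,  0.001 , -0.0016,  0.001 , -0.0009]), 'joint_torque': array([ -0.0017, -34.0182, -30.243 ,   0.0717,   0.033 ,  -0.0002]), 'ee_pos': array([0.1914, 0.5151, 0.2043]), 'orientation': array([[ 0.3484, -0.0009, -0.9374],
       [ 0.9374, -0.002 ,  0.3484],
       [-0.0022, -1.    ,  0.0002]]), 'wrist_force': array([ 1.3904, -0.0456, -0.1518]), 'ft_torque': array([ 0.0409, -0.051 ,  0.0108]), 'gripper_width': 0.09371864341782861}
scene {'fx': 583.3687932268078, 'fy': 583.3687932268078, 'cx': 314.17691495022666, 'cy': 246.15339065037335, 'R': array([[ 0.4218,  0.9067,  0.0007],
       [ 0.7262, -0.3374, -0.5991],
       [-0.5429,  0.2532, -0.8007]]), 't': array([-0.2097, -0.3205,  1.7137])}
top {'fx': 454.1304873753903, 'fy': 454.1304873753903, 'cx': 324.1156008897199, 'cy': 234.29742367000003, 'R': array([[-0.0129, -0.9999, -0.0103],
       [-0.9985,  0.0135, -0.0526],
       [ 0.0527,  0.0096, -0.9986]]), 't': array([-0.0066,  0.5323,  1.3194])}
```

View pics/scene0.png

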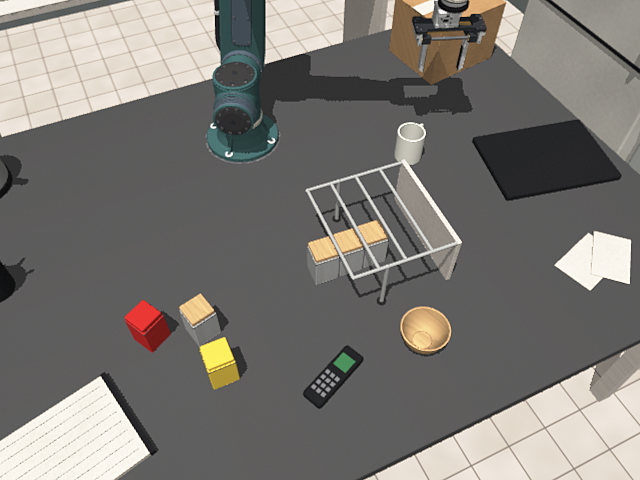

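View pics/top0.png

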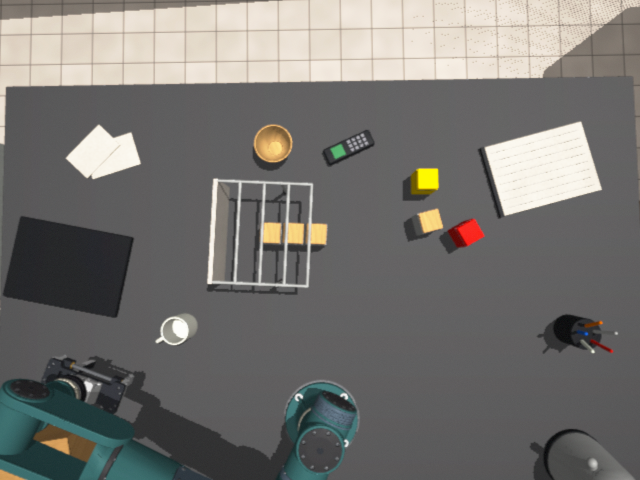

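The top view shows the row lids at about (272,233), (295,233) and (318,234). There are three candidates for the fourth canister: wooden lid with steel body at (428,221), yellow (425,182) and red (466,233). The wooden-lid one fits the description. I'll confirm it in enlarged crops.

```bash
python3 - <<'E'
import cv2,numpy as np
t=cv2.imread("pics/top0.png")
a=cv2.resize(t[160:260,390:500],None,fx=5,fy=5,interpolation=cv2.INTER_CUBIC)
b=cv2.resize(t[170:300,200:335],None,fx=4,fy=4,interpolation=cv2.INTER_CUBIC)
cv2.imwrite("pics/c1.png",a);cv2.imwrite("pics/c2.png",b)
s=cv2.imread("pics/scene0.png")
cv2.imwrite("pics/c3.png",cv2.resize(s[150:310,295:470],None,fx=4,fy=3.7,interpolation=cv2.INTER_CUBIC))
cv2.imwrite("pics/c4.png",cv2.resize(s[280:400,110:260],None,fx=5,fy=5,interpolation=cv2.INTER_CUBIC))
E
```

```text
(no output)
```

View pics/c1.png

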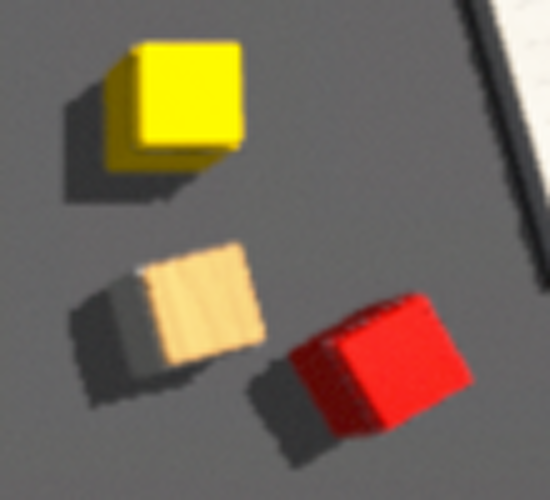

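View pics/c2.png

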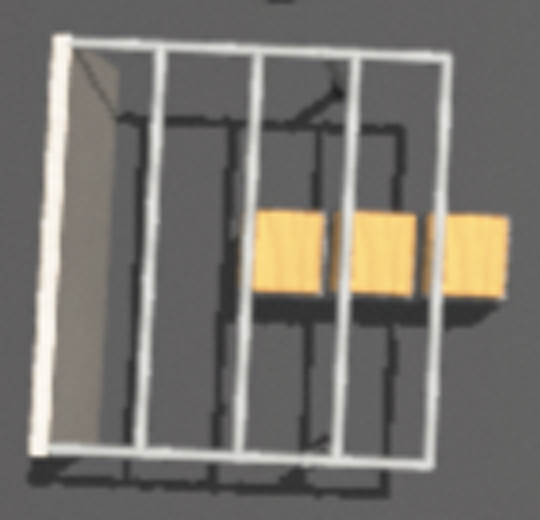

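View pics/c4.png

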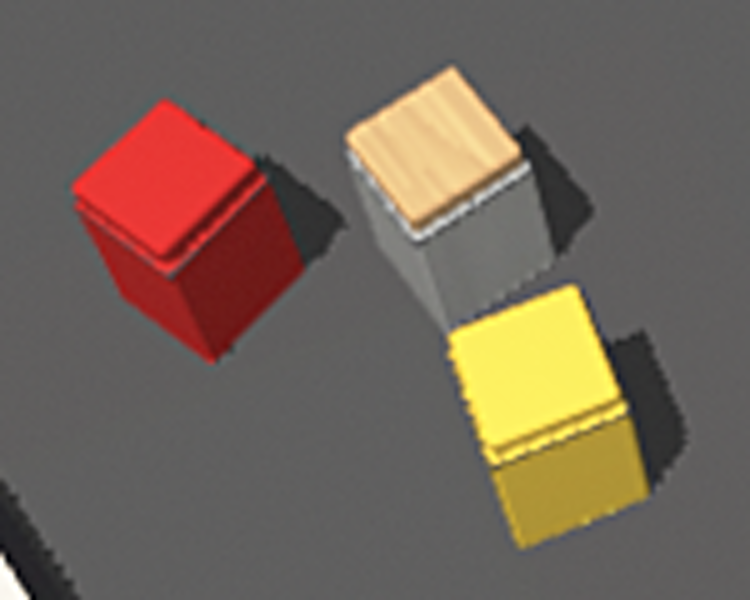

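The crops confirm it: the wooden-lid canister with the steel body at top (428,221) is the fourth, and the red and yellow ones are decoys. Next I'll measure everything.

```bash
cat > h.py <<'E'
import cv2,numpy as np
np.set_printoptions(precision=4,suppress=True)
def bp(m,uv,z):
    d=np.array([(uv[0]-m['cx'])/m['fx'],(uv[1]-m['cy'])/m['fy'],1.]); R=np.array(m['R']);t=np.array(m['t'])
    o=-R.T@t; d=R.T@d; return o+d*(z-o[2])/d[2]
def proj(m,X):
    c=np.array(m['R'])@np.array(X)+np.array(m['t']); return np.array([m['fx']*c[0]/c[2]+m['cx'],m['fy']*c[1]/c[2]+m['cy']])
def woods(bgr,lo=(8,60,120),hi=(24,200,255),amin=60):
    h=cv2.cvtColor(bgr,cv2.COLOR_BGR2HSV); k=cv2.inRange(h,lo,hi)
    n,l,st,c=cv2.connectedComponentsWithStats(k)
    out=[]
    for i in range(1,n):
        if st[i,4]>amin:
            cs,_=cv2.findContours((l==i).astype('uint8'),cv2.RETR_EXTERNAL,cv2.CHAIN_APPROX_NONE)
            out.append((st[i],c[i],cv2.minAreaRect(cs[0])))
    return out
E
python3 - <<'E'
from h import *
from plant import ctrl
for n,f in (("top","pics/top0.png"),("scene","pics/scene0.png")):
    m=ctrl.camera_model(n); im=cv2.imread(f)
    print(n)
    for st,c,r in woods(im):
        b=cv2.boxPoints(r); w=np.array([bp(m,p,0.1)[:2] for p in b])
        print(st,c,bp(m,c,.1)[:2],'rect',r[2],'wc',w.mean(0),'edges',[np.degrees(np.arctan2(*(w[1]-w[0])[::-1])),np.linalg.norm(w[1]-w[0]),np.linalg.norm(w[2]-w[1])])
m=ctrl.camera_model("top")
for p in [(312.2,184),(307.5,286),(214,179.3),(208.8,283.5)]:print(p,bp(m,p,.148))
for nm,p,z in[('bowl',(273,144),.06),('mug',(180,329),.09),('phone',(349,147.5),.022),('yel',(427.5,179),.1),('red',(469.5,232),.1)]:print(nm,bp(m,p,z))
E
```

```text
top
[ 253  124   40   39 1181] [272.6224 143.1312] [0.7832 0.1253] rect 63.43495178222656 wc [0.784  0.1251] edges [np.float64(-63.943508902838), np.float64(0.10835348237827827), np.float64(0.10712107555642462)]
[418 208  25  25 454] [430.3128 220.2797] [ 0.5622 -0.3064] rect 75.96376037597656 wc [ 0.5622 -0.3064] edges [np.float64(-76.71736515896816), np.float64(0.05867995184593018), np.float64(0.05791209145136482)]
[263 222  18  22 371] [271.6199 232.3558] [0.5349 0.1298] rect 90.0 wc [0.5346 0.1301] edges [np.float64(-90.78883107186208), np.float64(0.04686729380349376), np.float64(0.05783423961066503)]
[287 222  17  22 341] [295.3578 232.824 ] [0.5327 0.0645] rect 90.0 wc [0.5337 0.0655] edges [np.float64(-90.7888310718621), np.float64(0.04406341413566416), np.float64(0.05780346256205163)]
[311 223  16  22 336] [318.4673 233.2054] [0.5308 0.001 ] rect 90.0 wc [0.5301 0.0009] edges [np.float64(-90.78752994853458), np.float64(0.04126068749716709), np.float64(0.05775973288748012)]
[ 41 437  29  18 276] [ 58.4819 444.2899] [-0.0298  0.7092] rect 23.198591232299805 wc [-0.0226  0.7119]
[... 2164 characters left out ...]
19)]
[ 400  306   52   47 1837] [425.1628 328.5253] [0.8121 0.1095] rect 45.0 wc [0.8102 0.1107] edges [np.float64(111.14963593430866), np.float64(0.10956307025322938), np.float64(0.10835926371831776)]
[199 337  41  53 670] [222.0164 371.491 ] [ 0.7245 -0.3083] rect 70.14479064941406 wc [ 0.7025 -0.3064] edges [np.float64(87.85643658935928), np.float64(0.0613838932346086), np.float64(0.1045782706926624)]
(312.2, 184) [0.6593 0.015  0.148 ]
(307.5, 286) [0.3897 0.0304 0.148 ]
(214, 179.3) [0.6757 0.2765 0.148 ]
(208.8, 283.5) [0.3995 0.2903 0.148 ]
bowl [0.791  0.1291 0.06  ]
mug [0.273  0.3849 0.09  ]
phone [ 0.7868 -0.0904  0.022 ]
yel [ 0.6765 -0.3015  0.1   ]
red [ 0.5285 -0.4126  0.1   ]
```

View pics/c3.png

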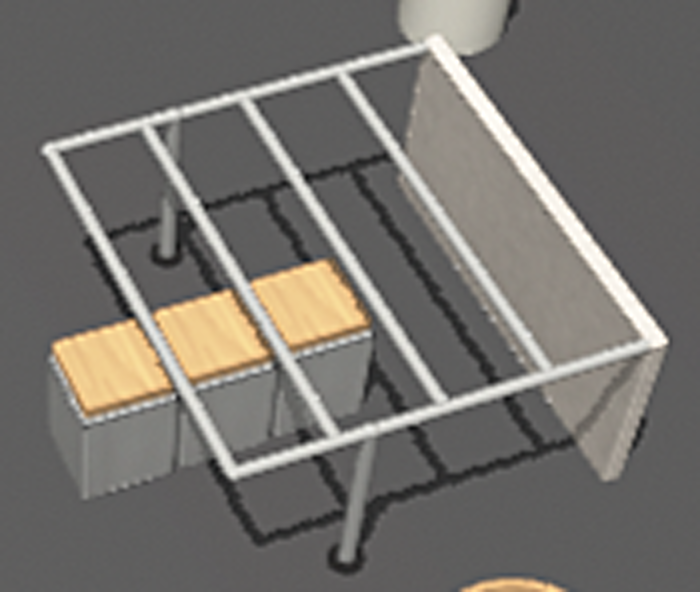

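```bash
cat >> h.py <<'E'
from scipy.spatial.transform import Rotation as Ro
def yawR(az,tilt=0):
    # tool y down, jaw x at azimuth az (deg), then tilt about tool x (deg)
    a=np.radians(az); x=np.array([np.cos(a),np.sin(a),0]); y=np.array([0,0,-1.]); z=np.cross(x,y)
    return np.c_[x,y,z]@Ro.from_rotvec([np.radians(tilt),0,0]).as_matrix()
def delta(p0,R0,p,R):
    return R0.T@(np.array(p)-p0), Ro.from_matrix(R0.T@R).as_rotvec()
E
python3 - <<'E'
from h import *
from plant import ctrl
m=ctrl.camera_model("scene")
for p in [(353.75,277),(306.75,190.3),(460,242.7),(403.25,160.8)]:print(p,bp(m,p,.148))
s=ctrl.state(); print(s['ee_pos'])
print(delta(np.array([.192,.516,.206]),s['orientation'],[.5635,-.308,.20],yawR(14.5)))
print(delta(np.array([.192,.516,.206]),s['orientation'],[.5635,-.308,.16],yawR(14.5)))
E
```

```text
(353.75, 277) [0.6614 0.0163 0.148 ]
(306.75, 190.3) [0.3936 0.0286 0.148 ]
(460, 242.7) [0.6794 0.2722 0.148 ]
(403.25, 160.8) [0.4049 0.2867 0.148 ]
[0.1914 0.5151 0.2044]
(array([-0.6429,  0.0071, -0.6353]), array([ 0.0008,  0.9619, -0.0019]))
(array([-0.6429,  0.0471, -0.6353]), array([ 0.0008,  0.9619, -0.0019]))
```

Request:
carry_out:
  moves:
    - [1,-0.1,0,-0.1,0,0.15,0]
    - [1,-0.2,0,-0.2,0,0.3,0]
    - [1,-0.3,0,-0.3,0,0.45,0]
    - [1,-0.4,0,-0.4,0,0.6,0]
    - [1,-0.5,0,-0.5,0,0.75,0]
    - [1,-0.6,0,-0.6,0,0.9,0]
    - [1,-0.643,0.007,-0.635,0,0.962,0]
    - [1,-0.643,0.007,-0.635,0,0.962,0]
    - [1,-0.643,0.007,-0.635,0,0.962,0]
    - [1,-0.643,0.007,-0.635,0,0.962,0]
    - [1,-0.643,0.007,-0.635,0,0.962,0]
    - [1,-0.643,0.007,-0.635,0,0.962,0]

```text
t: 1.6
ee_pos: [0.5006, -0.1699, 0.2]
orientation: [[0.968, -0.0, -0.25], [0.25, 0.001, 0.968], [-0.0, -1.0, 0.001]]
wrist_force: [1.1, 0.6, 0.3]
gripper_width: 0.0939
```

```bash
python3 - <<'E'
from h import *
from plant import ctrl
s=ctrl.state(); print(s['ee_pos'],s['joint_positions'])
print(delta(s['ee_pos'],s['orientation'],[.5635,-.308,.20],yawR(14.5)))
E
```

```text
[ 0.5006 -0.1699  0.2   ] [-0.4347  0.0411  1.4303  0.0005  1.6708 -0.6872]
(array([ 0.0264, -0.0001, -0.1495]), array([-0.0007, -0.0005, -0.0001]))
```

Request:
carry_out:
  moves:
    - [1,0.01,0,-0.05,0,0,0]
    - [1,0.02,0,-0.1,0,0,0]
    - [1,0.026,0,-0.15,0,0,0]
    - [1,0.026,0,-0.15,0,0,0]
    - [1,0.026,0,-0.15,0,0,0]
    - [1,0.026,0,-0.15,0,0,0]

```text
t: 2.35
ee_pos: [0.5629, -0.3053, 0.201]
orientation: [[0.968, 0.0, -0.252], [0.252, 0.0, 0.968], [0.0, -1.0, 0.0]]
wrist_force: [-0.0, -0.4, -0.2]
gripper_width: 0.094
```

```bash
python3 - <<'E'
from h import *
from plant import ctrl
m=ctrl.camera_model("wrist");s=ctrl.state(); print(s['ee_pos'])
im=ctrl.grab_frame("wrist")[:,:,::-1].copy(); cv2.imwrite("pics/w1.png",im)
for st,c,r in woods(im,amin=1500):
    b=cv2.boxPoints(r); w=np.array([bp(m,p,0.1)[:2] for p in b])
    print(st,c,bp(m,c,.1)[:2],'wc',w.mean(0),w)
E
```

```text
[ 0.5629 -0.3053  0.201 ]
[ 274  203   90   91 6516] [315.5465 244.9994] [ 0.5627 -0.308 ] wc [ 0.5655 -0.3104] [[ 0.528  -0.2867]
 [ 0.5866 -0.2714]
 [ 0.6045 -0.3337]
 [ 0.5428 -0.3498]]
```

View pics/w1.png

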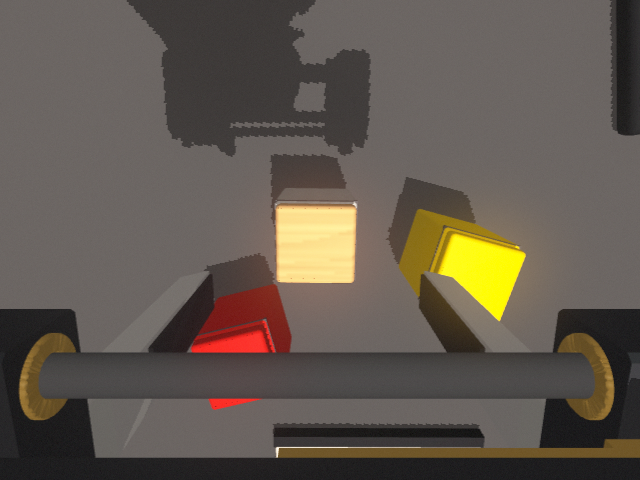

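The wrist view shows the tin4 lid centred at (316,244), square to the jaws. Red at lower left and yellow at lower right are clear of the finger paths. I'll descend now.

Request:
carry_out:
  moves:
    - [1,0,0.05,-0.002,0,0,0]
    - [1,0,0.1,-0.003,0,0,0]
    - [1,0,0.14,-0.003,0,0,0]
    - [1,0,0.152,-0.003,0,0,0]
    - [1,0,0.152,-0.003,0,0,0]
    - [0.5,0,0.152,-0.003,0,0,0]
    - [0.5,0,0.152,-0.003,0,0,0]
    - [0.5,0,0.152,-0.003,0,0,0]
    - [0.5,0,0.152,-0.003,0,0,0]
    - [0.5,0,0.152,-0.003,0,0,0]
    - [0.5,0,0.152,-0.003,0,0,0]
  grip_force: 20

```text
t: 3.78
ee_pos: [0.5639, -0.3098, 0.0492]
orientation: [[0.968, 0.001, -0.25], [0.25, -0.001, 0.968], [0.0, -1.0, -0.001]]
wrist_force: [-0.7, 0.3, 3.9]
gripper_width: 0.06
```

```bash
python3 - <<'E'
from h import *
from plant import ctrl
s=ctrl.state(); print(s['ee_pos'])
print(delta(s['ee_pos'],s['orientation'],[.531,-.075,.085],yawR(-2.5)))
for n,f in (("top","pics/top0.png"),("scene","pics/scene0.png")):
    m=ctrl.camera_model(n); print(proj(m,[.531,-.02,.1]),proj(m,[.531,-.026,.1]))
E
```

```text
[ 0.5639 -0.3098  0.0492]
(array([ 0.0269, -0.036 ,  0.2356]), array([0.0007, 0.2966, 0.0005]))
[326.1027 233.0408] [328.2872 233.0113]
[312.5165 251.3451] [310.1441 252.233 ]
```

Request:
carry_out:
  moves:
    - [0.5,0,-0.02,0,0,0,0]
    - [0.5,0,-0.036,0.01,0,0,0]
    - [0.5,0.003,-0.036,0.04,0,0.05,0]
    - [0.5,0.008,-0.036,0.08,0,0.1,0]
    - [0.5,0.013,-0.036,0.12,0,0.15,0]
    - [0.5,0.018,-0.036,0.16,0,0.2,0]
    - [0.5,0.023,-0.036,0.2,0,0.25,0]
    - [0.5,0.027,-0.036,0.225,0,0.297,0]
    - [0.5,0.027,-0.036,0.236,0,0.297,0]
    - [0.5,0.027,-0.036,0.236,0,0.297,0]
    - [0.5,0.027,-0.036,0.236,0,0.297,0]

```text
t: 5.15
ee_pos: [0.531, -0.0752, 0.0847]
orientation: [[0.999, 0.0, 0.044], [-0.044, -0.001, 0.999], [0.0, -1.0, -0.001]]
wrist_force: [-0.8, 0.2, -2.7]
gripper_width: 0.0599
```

```bash
python3 - <<'E'
from h import *
from plant import ctrl
s=ctrl.state(); print(s['ee_pos'])
print(ctrl.state()['gripper_width'])
im=ctrl.grab_frame("scene")[:,:,::-1].copy()
cv2.imwrite("pics/s2.png",cv2.resize(im[150:330,230:430],None,fx=3.3,fy=3.3,interpolation=cv2.INTER_CUBIC))
im=ctrl.grab_frame("wrist")[:,:,::-1].copy(); cv2.imwrite("pics/w2.png",im)
E
```

```text
[ 0.531  -0.0752  0.0847]
0.05989342760816479
```

View pics/s2.png

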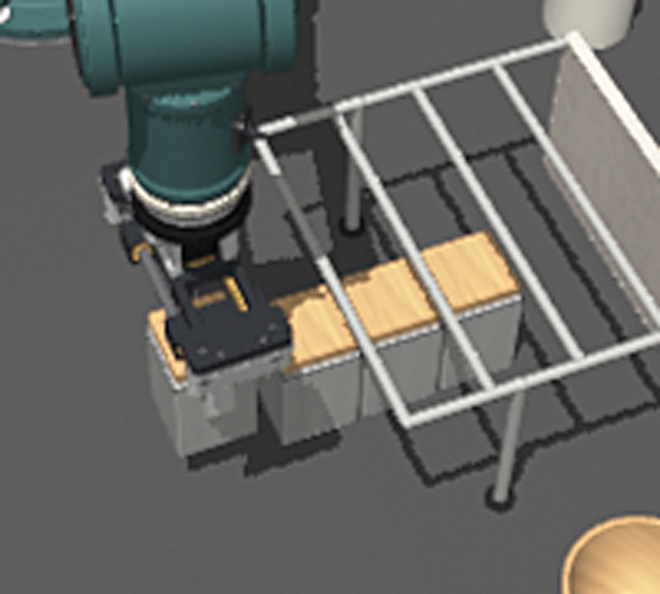

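View pics/w2.png

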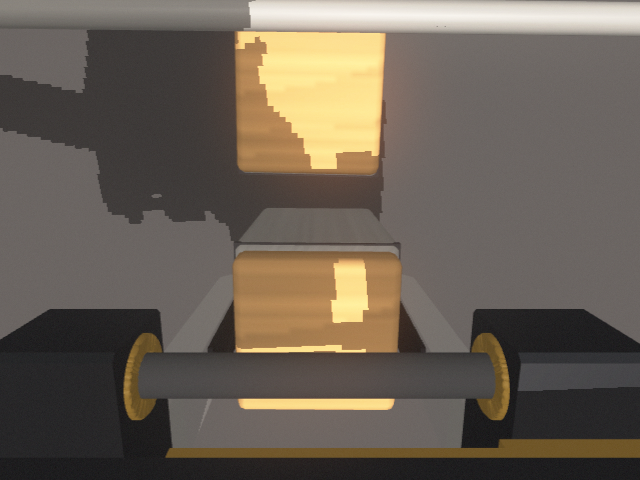

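Wrist view: tin3's lid spans columns 237–380 with its rear edge at row 173. The held tin4's lid spans columns 235–401 with its front edge at row 252, and it is square. I'll measure the gap.

```bash
python3 - <<'E'
from h import *
from plant import ctrl
m=ctrl.camera_model("wrist"); z4=.1+.0847-.0492
for p in [(238,173),(380,174),(236,100),(383,100)]: print('t3',p,bp(m,p,.1))
for p in [(235,253),(401,253),(235,330),(400,330),(240,409),(394,409)]: print('t4',p,bp(m,p,z4))
E
```

```text
t3 (238, 173) [ 0.5022 -0.0192  0.1   ]
t3 (380, 174) [ 0.5578 -0.0221  0.1   ]
t3 (236, 100) [0.5038 0.008  0.1   ]
t3 (383, 100) [0.5592 0.0056 0.1   ]
t4 (235, 253) [ 0.5057 -0.0424  0.1355]
t4 (401, 253) [ 0.559  -0.0448  0.1355]
t4 (235, 330) [ 0.5033 -0.0691  0.1355]
t4 (400, 330) [ 0.5587 -0.0716  0.1355]
t4 (240, 409) [ 0.5024 -0.0992  0.1355]
t4 (394, 409) [ 0.5566 -0.1016  0.1355]
```

Request:
carry_out:
  moves:
    - [0.5,-0.002,0.02,0.0,0,0,0]
    - [0.5,-0.002,0.033,0.0,0,0,0]
    - [0.5,-0.002,0.035,0.006,0,0,0]
    - [0.5,-0.002,0.035,0.012,0,0,0]
    - [0.5,-0.002,0.035,0.018,0,0,0]
    - [0.5,-0.002,0.0355,0.018,0,0,0]
    - [0.5,-0.002,0.0355,0.018,0,0,0]

```text
t: 6.12
ee_pos: [0.5297, -0.056, 0.0491]
orientation: [[0.999, 0.0, 0.044], [-0.044, 0.0, 0.999], [0.0, -1.0, 0.0]]
wrist_force: [0.3, 0.6, -3.3]
gripper_width: 0.06
```

```bash
python3 - <<'E'
from h import *
from plant import ctrl
s=ctrl.state(); print(s['ee_pos'],s['wrist_force'])
im=ctrl.grab_frame("scene")[:,:,::-1].copy()
cv2.imwrite("pics/s3.png",cv2.resize(im[150:330,230:430],None,fx=3.3,fy=3.3,interpolation=cv2.INTER_CUBIC))
E
```

```text
[ 0.5297 -0.056   0.0491] [ 0.3281  0.5554 -3.2841]
```

View pics/s3.png

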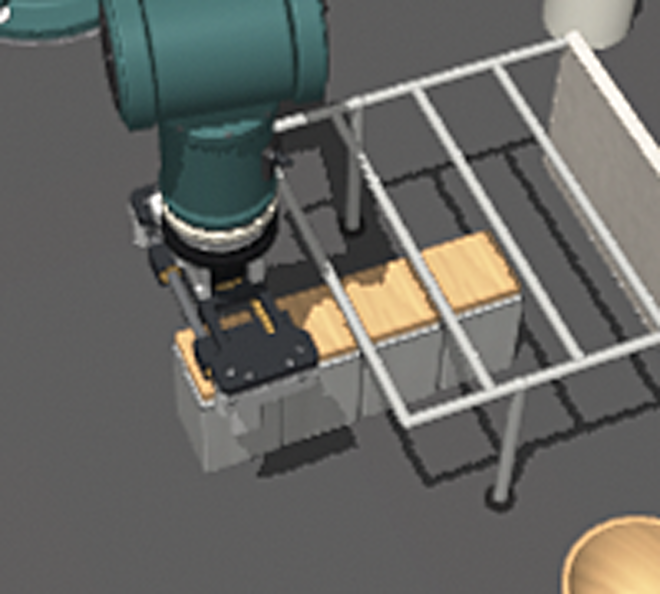

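Tin4 sits close behind tin3, with its front edge near (280,400) in the crop. The wrist still carries its weight, so I'll lower it the last millimetre, release and retreat.

Request:
carry_out:
  moves:
    - [0.5,0,0.0008,0,0,0,0]
    - [0.5,0,0.0008,0,0,0,0]
    - [0.75,0,0.0008,0,0,0,0]
    - [0.9,0,0.0008,0,0,0,0]
    - [0.9,0,0.0008,0,0,0,0]
    - [0.9,0,0.0008,0,0,0,0]
    - [0.9,0,-0.03,0,0,0,0]
    - [0.9,0,-0.08,0,0,0,0]
    - [0.9,0,-0.13,-0.03,0,0,0]
    - [0.9,0,-0.13,-0.08,0,0,0]
    - [0.9,0,-0.13,-0.12,0,0,0]
    - [0.9,0,-0.13,-0.12,0,0,0]

```text
t: 7.68
ee_pos: [0.524, -0.1785, 0.1788]
orientation: [[0.999, -0.0, 0.048], [-0.048, -0.0, 0.999], [-0.0, -1.0, -0.0]]
wrist_force: [-0.1, 0.1, -0.7]
gripper_width: 0.0845
```

```bash
python3 - <<'E'
from h import *
from plant import ctrl
s=ctrl.state(); print(s['ee_pos'],s['wrist_force'])
im=ctrl.grab_frame("top")[:,:,::-1].copy()
cv2.imwrite("pics/t4.png",cv2.resize(im[160:310,195:370],None,fx=4,fy=4,interpolation=cv2.INTER_CUBIC))
m=ctrl.camera_model("wrist")
im=ctrl.grab_frame("wrist")[:,:,::-1].copy(); cv2.imwrite("pics/w4.png",im)
E
```

```text
[ 0.524  -0.1785  0.1788] [-0.1339  0.0966 -0.6643]
```

View pics/t4.png

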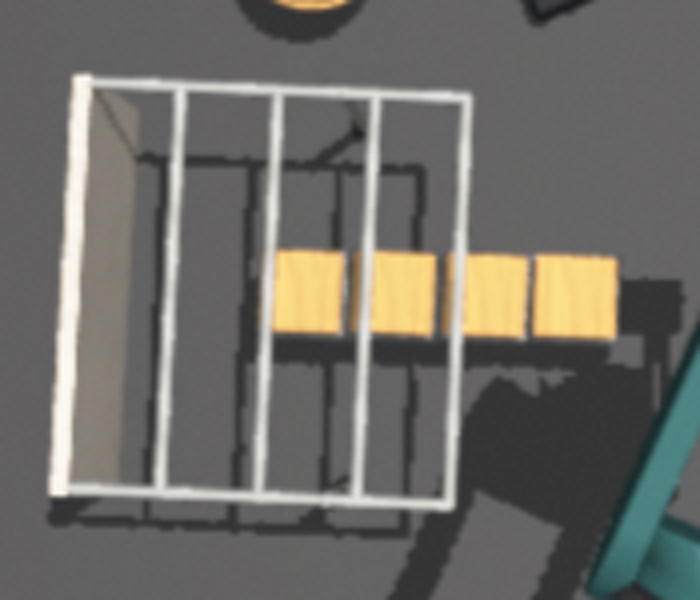

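View pics/w4.png

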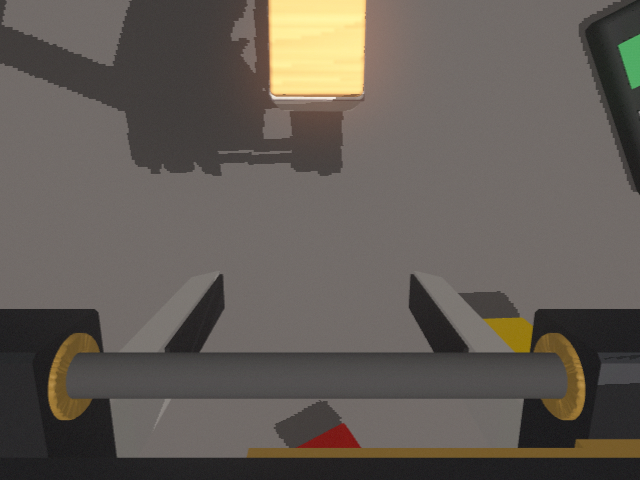

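The row of four is straight: the lids in the top crop run from (305,292) to (577,298). Next I'll set the opening for two-finger pushing and tilt the tool 45°, so it can reach under the front wire.

Request:
carry_out:
  moves:
    - [0.4,0,0,0,0.1,0,0]
    - [0.4,0,0,0,0.25,0,0]
    - [0.4,0,0,0,0.4,0,0]
    - [0.4,0,0,0,0.55,0,0]
    - [0.4,0,0,0,0.7,0,0]
    - [0.4,0,0,0,0.785,0,0]
    - [0.4,0,0,0,0.785,0,0]
    - [0.4,0,0,0,0.785,0,0]

```text
t: 8.78
ee_pos: [0.5248, -0.1751, 0.1796]
orientation: [[0.999, 0.03, 0.029], [-0.042, 0.705, 0.708], [0.001, -0.708, 0.706]]
wrist_force: [0.0, 0.2, 0.4]
gripper_width: 0.0378
```

```bash
python3 - <<'E'
from h import *
from plant import ctrl
s=ctrl.state(); print(s['ee_pos'],s['joint_positions'])
R=s['orientation'];print(R)
print(delta(s['ee_pos'],R,[.527,-.13,.042],yawR(-2.5,45)))
print(R.T@np.array([.0523*.01,.00999,0]))
E
```

```text
[ 0.5248 -0.1751  0.1796] [-0.7729  0.3942  1.2543  0.6162  1.9979 -0.6169]
[[ 0.9991  0.0304  0.0293]
 [-0.0422  0.7052  0.7077]
 [ 0.0008 -0.7083  0.7059]]
(array([ 0.0002,  0.1293, -0.0651]), array([ 0.0017,  0.0016, -0.0004]))
[0.0001 0.0071 0.0071]
```

Request:
carry_out:
  moves:
    - [0.4,0,0.04,-0.025,0,0,0]
    - [0.4,0,0.08,-0.045,0,0,0]
    - [0.4,0,0.115,-0.065,0,0,0]
    - [0.4,0,0.129,-0.065,0,0,0]
    - [0.4,0,0.129,-0.065,0,0,0]
    - [0.4,0,0.129,-0.065,0,0,0]

```text
t: 9.52
ee_pos: [0.5276, -0.1317, 0.044]
orientation: [[0.999, 0.033, 0.028], [-0.043, 0.704, 0.709], [0.004, -0.709, 0.705]]
wrist_force: [-0.2, 0.1, 0.3]
gripper_width: 0.0377
```

```bash
python3 - <<'E'
from h import *
from plant import ctrl
s=ctrl.state(); print(s['ee_pos'],s['joint_positions'])
im=ctrl.grab_frame("scene")[:,:,::-1].copy()
cv2.imwrite("pics/s5.png",cv2.resize(im[150:330,230:430],None,fx=3.3,fy=3.3,interpolation=cv2.INTER_CUBIC))
im=ctrl.grab_frame("wrist")[:,:,::-1].copy(); cv2.imwrite("pics/w5.png",im)
E
```

```text
[ 0.5276 -0.1317  0.044 ] [-0.7216  0.4617  1.4499  0.5939  1.7496 -0.7309]
```

View pics/s5.png

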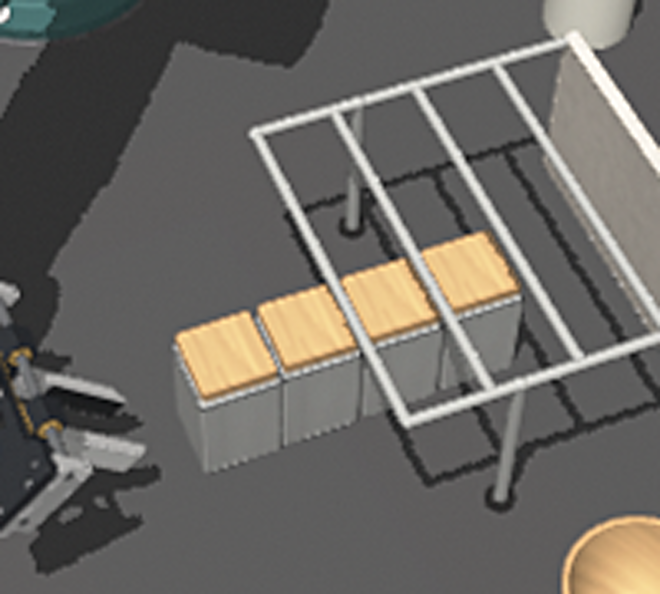

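View pics/w5.png

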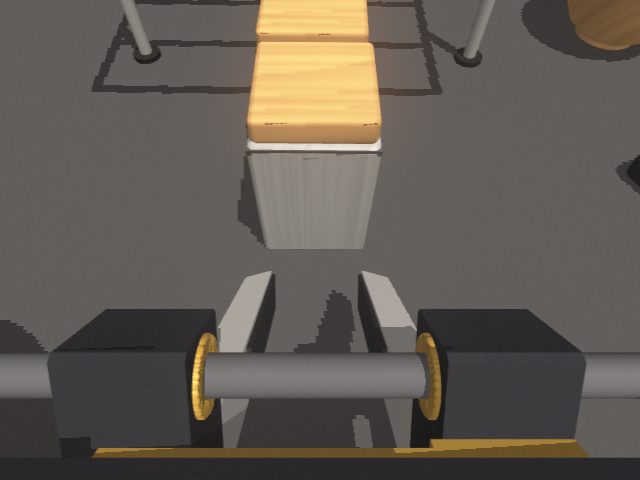

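The wrist view shows both fingertips centred on tin4's rear face (tips at columns 262 and 373, face at 265–367). I'll start the push.

Request:
carry_out:
  moves:
    - [0.4,0,0.006,0.006,0,0,0]
    - [0.4,0,0.012,0.012,0,0,0]
    - [0.4,0,0.017,0.017,0,0,0]
    - [0.4,0,0.02,0.02,0,0,0]
    - [0.4,0,0.023,0.023,0,0,0]
    - [0.4,0,0.026,0.026,0,0,0]
    - [0.4,0,0.029,0.029,0,0,0]
    - [0.4,0,0.032,0.032,0,0,0]
    - [0.4,0,0.035,0.035,0,0,0]
    - [0.4,0,0.038,0.038,0,0,0]
    - [0.4,0,0.041,0.041,0,0,0]
    - [0.4,0,0.044,0.044,0,0,0]

```text
t: 11.12
ee_pos: [0.5296, -0.07, 0.0417]
orientation: [[0.999, 0.033, 0.031], [-0.045, 0.704, 0.709], [0.001, -0.709, 0.705]]
wrist_force: [-0.4, -6.4, 0.8]
gripper_width: 0.0376
```

```bash
cat > look.py <<'E'
import sys
from h import *
from plant import ctrl
n=sys.argv[1]
s=ctrl.state(); R=s['orientation'];print(s['ee_pos'],s['wrist_force'],s['gripper_width']);print(R, R.T@np.array([.0523*.01,.00999,0]))
a=ctrl.grab_frame("scene")[150:330,230:430,::-1]; b=ctrl.grab_frame("top")[160:310,195:345,::-1]
a=cv2.resize(a,(440,396),interpolation=cv2.INTER_CUBIC); b=cv2.resize(b,(396,396),interpolation=cv2.INTER_CUBIC)
cv2.imwrite(f"pics/{n}.png",cv2.resize(np.hstack([a,b]),(800,379)))
E
python3 look.py p1
```

```text
[ 0.5296 -0.07    0.0417] [-0.4086 -6.3911  0.7908] 0.03761583187918448
[[ 0.999   0.0327  0.0312]
 [-0.0452  0.7041  0.7087]
 [ 0.0012 -0.7093  0.7049]] [0.0001 0.0071 0.0071]
```

View pics/p1.png

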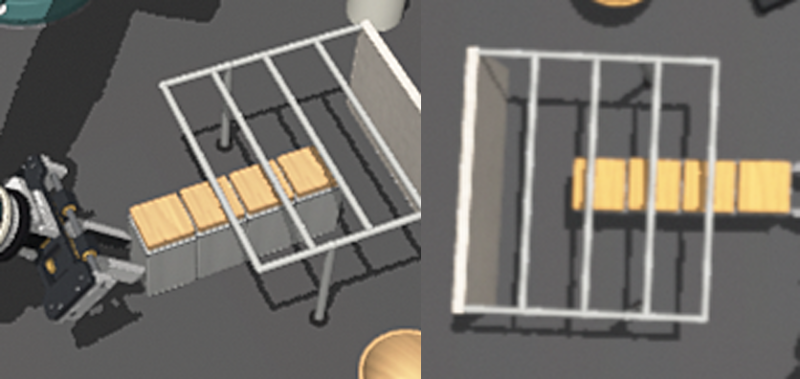

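The row is moving as one straight line, with the push at about 6 N. I'll continue.

Request:
carry_out:
  moves:
    - [0.4,0,0.003,0.003,0,0,0]
    - [0.4,0,0.006,0.006,0,0,0]
    - [0.4,0,0.009,0.009,0,0,0]
    - [0.4,0,0.012,0.012,0,0,0]
    - [0.4,0,0.015,0.015,0,0,0]
    - [0.4,0,0.018,0.018,0,0,0]
    - [0.4,0,0.021,0.021,0,0,0]
    - [0.4,0,0.024,0.024,0,0,0]
    - [0.4,0,0.027,0.027,0,0,0]
    - [0.4,0,0.03,0.03,0,0,0]
    - [0.4,0,0.033,0.033,0,0,0]
    - [0.4,0,0.036,0.036,0,0,0]

```text
t: 12.72
ee_pos: [0.5316, -0.0188, 0.0417]
orientation: [[0.999, 0.032, 0.031], [-0.045, 0.705, 0.708], [0.001, -0.709, 0.706]]
wrist_force: [-0.5, -6.4, 1.2]
gripper_width: 0.0372
```

```bash
python3 look.py p2
```

```text
[ 0.5316 -0.0188  0.0417] [-0.4555 -6.3721  1.2425] 0.0372039115555862
[[ 0.999   0.032   0.0312]
 [-0.0447  0.7048  0.708 ]
 [ 0.0006 -0.7087  0.7056]] [0.0001 0.0071 0.0071]
```

View pics/p2.png

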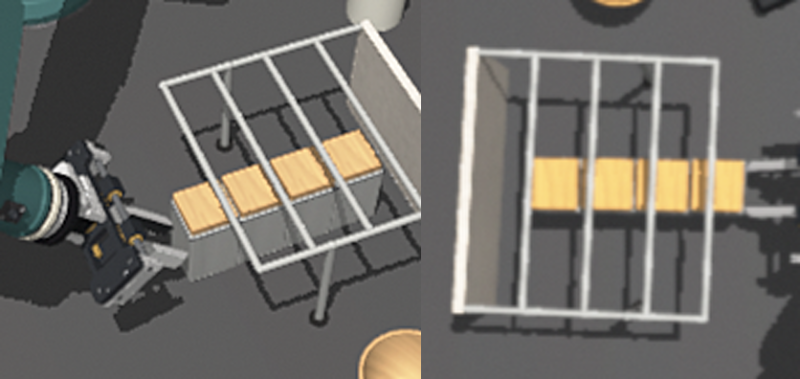

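```bash
python3 - <<'E'
from h import *
from plant import ctrl
m=ctrl.camera_model("wrist"); R=np.array(m['R']);print(-R.T@np.array(m['t']))
im=ctrl.grab_frame("wrist")[:,:,::-1].copy(); cv2.imwrite("pics/w6.png",im)
E
```

```text
[ 0.5273 -0.0978  0.2155]
```

View pics/w6.png

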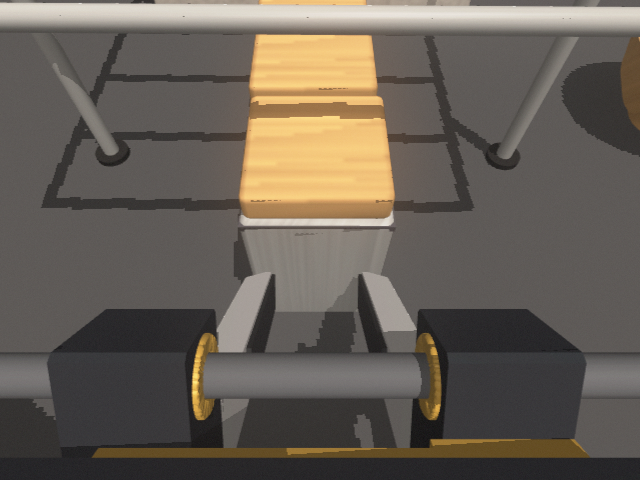

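The camera sits at y=-0.098 and the gripper body stays about 30 mm behind the wire at the end of travel. Continuing the push.

Request:
carry_out:
  moves:
    - [0.4,0,0.003,0.003,0,0,0]
    - [0.4,0,0.006,0.006,0,0,0]
    - [0.4,0,0.009,0.009,0,0,0]
    - [0.4,0,0.012,0.012,0,0,0]
    - [0.4,0,0.015,0.015,0,0,0]
    - [0.4,0,0.018,0.018,0,0,0]
    - [0.4,0,0.02,0.02,0,0,0]
    - [0.4,0,0.022,0.022,0,0,0]
    - [0.4,0,0.024,0.024,0,0,0]
    - [0.4,0,0.026,0.026,0,0,0]
    - [0.4,0,0.028,0.028,0,0,0]

```text
t: 14.25
ee_pos: [0.5332, 0.021, 0.0417]
orientation: [[0.999, 0.032, 0.031], [-0.044, 0.705, 0.708], [0.0, -0.708, 0.706]]
wrist_force: [-1.6, -6.1, 1.8]
gripper_width: 0.0378
```

```bash
python3 look.py p3
```

```text
[0.5332 0.021  0.0417] [-1.5637 -6.0782  1.7757] 0.03784987567926158
[[ 0.999   0.0316  0.0313]
 [-0.0444  0.7053  0.7075]
 [ 0.0003 -0.7082  0.706 ]] [0.0001 0.0071 0.0071]
```

View pics/p3.png

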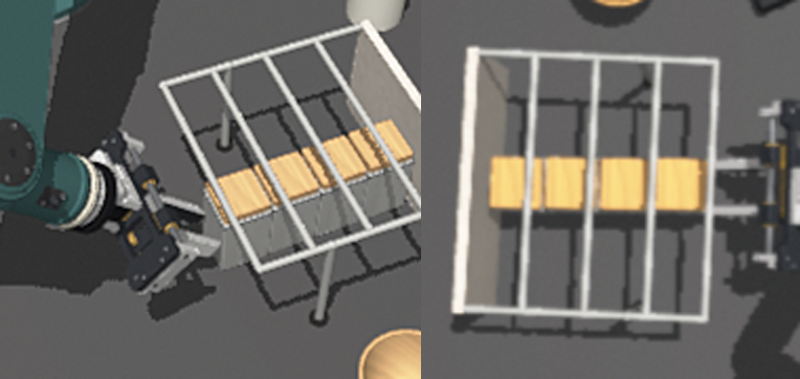

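Request:
carry_out:
  moves:
    - [0.4,0,0.001,0.001,0,0,0]
    - [0.4,0,0.002,0.002,0,0,0]
    - [0.4,0,0.003,0.003,0,0,0]
    - [0.4,0,0.004,0.004,0,0,0]
    - [0.4,0,0.005,0.005,0,0,0]

```text
t: 14.98
ee_pos: [0.5335, 0.028, 0.0417]
orientation: [[0.999, 0.032, 0.031], [-0.044, 0.705, 0.708], [0.0, -0.708, 0.706]]
wrist_force: [-0.3, -8.7, 1.8]
gripper_width: 0.0376
```

Request:
carry_out:
  moves:
    - [0.4,0,0.0007,0.0007,0,0,0]
    - [0.4,0,0.0014,0.0014,0,0,0]
    - [0.4,0,0.0021,0.0021,0,0,0]

```text
t: 15.35
ee_pos: [0.5337, 0.0285, 0.0416]
orientation: [[0.999, 0.032, 0.031], [-0.045, 0.702, 0.711], [0.001, -0.712, 0.703]]
wrist_force: [-4.3, -17.0, 5.4]
gripper_width: 0.0379
```

```bash
python3 look.py p4
```

```text
[0.5337 0.0285 0.0416] [ -4.298  -16.9709   5.3625] 0.037939606752914704
[[ 0.999   0.0319  0.0313]
 [-0.0447  0.7018  0.7109]
 [ 0.0007 -0.7116  0.7026]] [0.0001 0.007  0.0071]
```

View pics/p4.png

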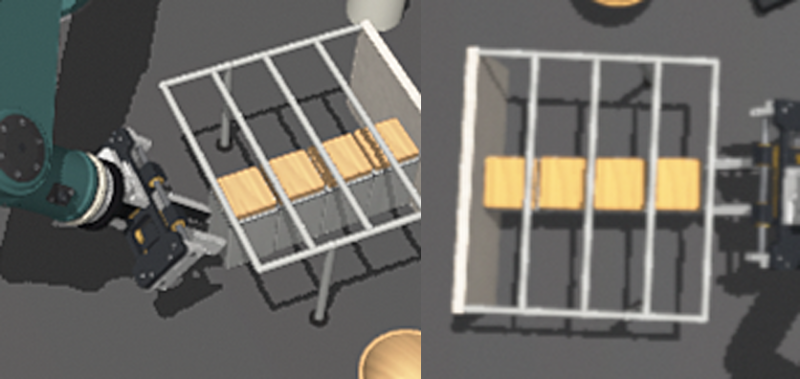

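The advance stopped at y=0.0285 while the force rose from 6 to 17 N, so the first tin is against the board. I'll back straight out.

Request:
carry_out:
  moves:
    - [0.4,0,-0.001,-0.001,0,0,0]
    - [0.4,0,-0.003,-0.003,0,0,0]
    - [0.4,0,-0.01,-0.01,0,0,0]
    - [0.4,0,-0.03,-0.03,0,0,0]
    - [0.4,0,-0.06,-0.06,0,0,0]
    - [0.4,0,-0.1,-0.1,0,0,0]
    - [0.4,0,-0.14,-0.13,0,0,0]
    - [0.4,0,-0.17,-0.13,0,0,0]
    - [0.4,0,-0.17,-0.13,0,0,0]

```text
t: 16.58
ee_pos: [0.5249, -0.1819, 0.0712]
orientation: [[0.999, 0.034, 0.03], [-0.046, 0.706, 0.707], [0.003, -0.708, 0.706]]
wrist_force: [0.1, -0.7, -0.2]
gripper_width: 0.0376
```

```bash
python3 look.py p5; python3 - <<'E'
from h import *
from plant import ctrl
m=ctrl.camera_model("top"); im=ctrl.grab_frame("top")[:,:,::-1].copy()
cv2.imwrite("pics/t9.png",cv2.resize(im[165:295,200:330],None,fx=4.5,fy=4.5,interpolation=cv2.INTER_CUBIC))
im=ctrl.grab_frame("scene")[:,:,::-1].copy()
cv2.imwrite("pics/s9.png",cv2.resize(im[150:300,300:470],None,fx=4,fy=4,interpolation=cv2.INTER_CUBIC))
E
```

```text
[ 0.5249 -0.1819  0.0712] [ 0.0991 -0.6891 -0.1789] 0.037565046212572895
[[ 0.999   0.0341  0.0305]
 [-0.0457  0.7056  0.7072]
 [ 0.0026 -0.7078  0.7064]] [0.0001 0.0071 0.0071]
```

View pics/t9.png

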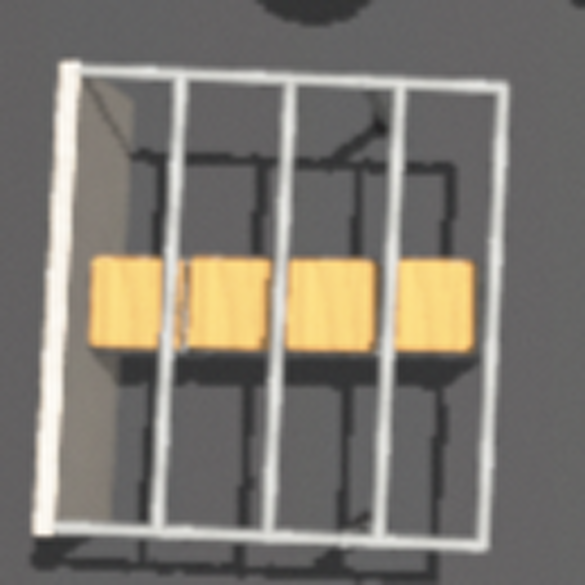

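View pics/s9.png

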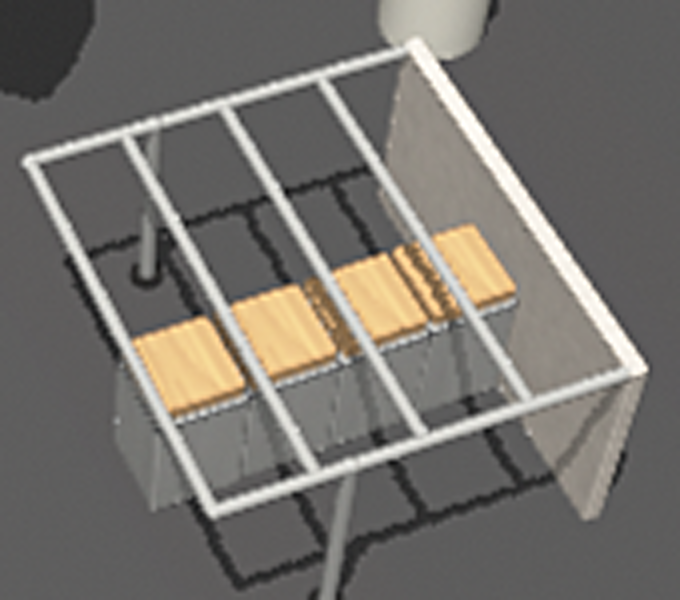

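```bash
python3 - <<'E'
from h import *
from plant import ctrl
m=ctrl.camera_model("top"); q=lambda u,v:(u/4.5+200-.4,v/4.5+165-.4)
f=bp(m,q(90,303),.1);r=bp(m,q(474,306),.1)
print('front',f,'rear',r,'span',np.hypot(*(r-f)[:2]))
# board face upper edge at z .148: right side of white strip, at row 303 level
for u,v in[(79,64),(51,532)]:print('face',bp(m,q(u,v),.148))
for u,v in[(508,84),(488,548)]:print('front wire outer',bp(m,q(u,v),.148))
m=ctrl.camera_model("scene"); q=lambda u,v:(u/4+300-.4,v/4+150-.4)
for u,v in[(473,224),(516,296),(172,416),(130,340)]:print('sc lid',bp(m,q(u,v),.1))
for u,v in[(212,517),(22,160)]:print('sc front wire',bp(m,q(u,v),.148))
for u,v in[(632,372),(410,44)]:print('sc face top',bp(m,q(u,v),.148))
E
```

```text
front [0.538  0.2732 0.1   ] rear [0.533  0.0382 0.1   ] span 0.23509460927862566
face [0.6769 0.2681 0.148 ]
face [0.4012 0.2846 0.148 ]
front wire outer [0.6613 0.0142 0.148 ]
front wire outer [0.3887 0.029  0.148 ]
sc lid [0.5136 0.2713 0.1   ]
sc lid [0.5731 0.2652 0.1   ]
sc lid [0.5659 0.0398 0.1   ]
sc lid [0.5061 0.0422 0.1   ]
sc front wire [0.6645 0.0119 0.148 ]
sc front wire [0.3899 0.0259 0.148 ]
sc face top [0.6769 0.2676 0.148 ]
sc face top [0.4031 0.2844 0.148 ]
```

The checks agree. Tin1's front is 0–3 mm from the board face, tin4's rear is about 16 mm inside the mouth, and the lateral offset is about 3 mm. I'll hand in.

```bash
python3 -c "
from plant import ctrl
print(ctrl.finish_job())"
```

```text
the job is handed in; nothing more can be done
None
```

All four canisters are in the rack as one straight row, and I have handed the job in; it reported no verdict.

I gripped the wooden-lid fourth canister (the red and yellow ones were decoys) from above and stood it square and close behind the third. I then pushed the row in with both fingertips, the tool tilted 45° to reach under the front wire.

**Push:** it ran at about 6 N. At the end the row stopped moving and the force rose to 17 N, which I took as the first canister meeting the back board. I then backed the tool out clear of everything.

**Last camera checks** (each good to a few mm):
- The first canister's front is about 3 mm or less from the board.
- The fourth's rear is about 16 mm inside the mouth.
- The row is about 3 mm off the bay's middle line, square and upright.

No check failed. Early on, the top and scene cameras differed by 3–5 mm on the third canister's position, and the wrist camera settled it. I did not measure the bowl, mug and phone again at the end, but the arm never went near the bowl or phone, and it only passed over the mug's area at about 0.2 m height.

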